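Open the counterweighted lever shear and feed the bar to its stop

TASK

The bench shear is shut. Push its handle up and over the balance point so that the counterweight keeps the blade open by itself, then push the flat bar by its free end along the guides, under the blade, until it is right up against the length stop. Only push, gently, with the fingers: grip nothing, do not lift the bar off its bed, and leave the tape measure, the welding magnet and the small pot where they are.

Things in the scene. Friction and masses are not known exactly. Their poses are not given: they have to be found in the camera images.
- shear: Grey hand-lever bench shear, bolted down. Origin on the bench top; its x points away from the operator, in the plane of the blade, y to the operator's left, where the bar is fed from, z up. Foot 215 x 115 x 14 mm. The lever and blade move in the plane y = -6 mm; shut, the blade closes the way of the bar.
- infeed (a point): Middle of the infeed table's left end, on its top, 65 mm above the bench, at shear x = -15, y = +152 mm. The table is 78 mm wide and runs from the blade to here. On it two guides, 12 mm high, 43 mm apart, run from y = 14 to 114 mm, under a fixed bridge at y = 31 to 49 mm, 4 mm above the bar; its screw ends 101 mm above the bench.
- shear_lever (a joint): The shear's lever: 0 = shut (rests there by its weight, handle towards the operator, 38 degrees above level); grows as the handle goes up and away from the operator; 1.30 = fully open (handle 22 degrees past upright, counterweight on its buffer). Balance point near 0.72: below it the lever drops shut, above it the weight carries it on to 1.30. It takes about 2 N at the grip, square to the handle.
- pivot (a point): Centre of the lever's pivot bolt, 105 mm above the bench; the lever turns about the shear's y axis through this point.
- grip_mid (a point): Point on the axis of the handle, in the middle of its black rubber grip (grip 27 to 30 mm thick, 102 mm long), 185 mm from the pivot. The line from the pivot to this point is the handle's axis.
- grip_end (a point): Rounded free end of the grip, on its axis, 235 mm from the pivot.
- stop_face (a point): Middle of the length stop's face: a steel plate 50 mm wide, from 5 mm below to 21 mm above the level of the bed, clamped on a rod at the far end of the bar's path (35 to 55 mm beyond the blade). The face looks along the shear's +y, towards the bar; this point is 4 mm above the bed, level with the middle of the bar's thickness.
- flat_bar: Rusty steel flat bar, 39 mm wide, 215 mm long, 8 mm thick, about 0.5 kg, lying on the infeed table between the guides (2 mm play a side) and under the bridge. Origin: centre of its underside; y along its length, away from the blade.
- bar_nose (a point): Middle of the bar's leading end face, half-way up: the end that must meet the stop.
- bar_tail (a point): Middle of the bar's free end face, half-way up. It juts out past the end of the infeed table (by 75 to 103 mm at the start, 8 to 28 mm when the bar is home), 69 mm above the bench, with nothing under it.
- tape: Bystander: tape measure standing on the bench, 33 x 81 x 64 mm, in front of the infeed table. Origin: centre of its underside.
- magnet: Bystander: flat triangular welding magnet lying on the bench behind the infeed table, 66 x 96 x 17 mm. Origin: centre of its underside.
- pot: Bystander: small round lidded pot, 50 mm across, 42 mm high, on the bench in front of the shear and to the right. Origin: centre of its underside.

How it is judged:
By the outcome, as a careful person would: the job done as asked, in the order asked, and still so for the second after the job is handed in, with the robot touching nothing.
It also fails if it takes over 48 s, if anything falls off the work surface, if the arm or the gripper's body presses on something with over 40 N, if the wrist force passes 120 N, or if a joint passes its speed limit or range.

ROBOT

A 7-joint arm with a two-finger parallel gripper is mounted at the origin on a cart in front of the work surface, level with it; the furniture and walls round the work are solid. World frame = base frame: x ahead of the robot, y to its left, z up, the work surface at z = 0. Lengths are in m, angles in degrees, forces in N, time in s.
With the tool pointing down it reaches from about 0.4 to 0.9 m from the base axis. Payload 5.5 kg.
Tool frame: the origin (TCP) lies between the finger pads; the fingertips stand 25 mm ahead of it and the grasp point (between the pads) lies 6 mm ahead of it (ctrl.tip_reach is the distance from the TCP to the fingertips, in m); z points along the fingers, y is the line along which they close (so a half turn about z gives the same grasp; the last joint's range is limited). The gripper opens to 85 mm and grips with 20 to 120 N. Pads are 22 mm wide; open, the fingers measure 114 mm over their backs; the gripper's body (76 mm by 85 mm) begins 54 mm behind the grasp point. The pads swing forward as they close: fully open they stand 13 mm farther back than shut.
Start: joints at [-49.148, 28.699, -24.465, 88.831, 12.651, 65.22, -12.049], TCP at [0.283, 0.585, 0.236] pointing down, gripper open.
Joint ranges: [-164.97, 164.97], [-17.58, 116.51], [-87.97, 89.64], [11.32, 138.91], [-80.73, 260.73], [10.89, 115.49], [-147.41, 147.41]. Speed limits (degrees/s): [147.25, 147.25, 180, 180, 180, 180, 180].

INTERFACE

Orientations are given as [roll, pitch, yaw] about the fixed x, y, z axes, in that order (R = Rz(yaw) Ry(pitch) Rx(roll)).
In Python, from plant import ctrl, eyes gives the robot as it stands.
- The arm moves only by the shell command python3 -m handwheel 'ROWS' [FORCE]. ROWS is JSON, a list of rows, each an object of numbers: "x", "y", "z": the shift along the world's x, y, z in units of 50 mm (1.0 is 50 mm); "rx", "ry", "rz": the turn, a rotation vector about the world's x, y, z in units of 8 degrees (1.0 is 8 degrees); "claw": the opening in per cent of the stroke, from 0 (shut) to 100 (fully open). In form: [{"x": .., "y": .., "z": .., "rx": .., "ry": .., "rz": .., "claw": ..}, ...]. A call has 1 to 20 rows; each row is the pose to reach, as a shift and turn from the pose commanded when the call began; what a row does not reach only later rows make up. A row lasts 1/10 s, in which the tool goes at most 50 mm and 8.59 degrees, less where a joint would pass 70% of its speed; a pose out of reach is approached as far as the arm can. A call with a gripper value outside its range is refused whole. The fingers move at their own pace and stop on an object; FORCE is the grip in N (left out, the last holds). Time passes only in rows, so rows that repeat a pose let the fingers close. It gives the time, the measured TCP pose, the force, the opening and the grip force at its end, in the units of the state.
- ctrl.sense(): the state, without advancing time (a new reading comes with each control period).
- eyes.get_image(name): name is "scene" or "top" or "wrist"; returns a dict with "pixels" (480x640x3 uint8, red, green, blue), "range_z" (480x640 float32, m along the optical axis (not along the pixel's ray), 0 where there is no reading), "fx", "fy", "cx", "cy" (pixels), "eye" and "orientation" of the camera in the world. Camera axes: x right, y down, z forward; pixel columns grow to the right and rows downward; lengths in m; the calibration is good to about 2 mm. A picture is of the moment at which its call begins.
- ctrl.sign_off(): hands the job in; it is judged then, once.
The state is a dict: "t": time; "joint_pos": joint angles; "qd": joint speeds; "joint_torque": joint torques, N m; "tcp_pos": TCP position; "ee_rot": TCP orientation; "ft_force": force on the tool from outside, world axes, zero at the start; "torque": the same for the moment, N m; "opening": opening from 0.0 (shut) to 1.0 (fully open); "gripper_force": force on a finger pad.
Only numpy, scipy, OpenCV 4.12 (cv2) and the standard library are available. Lean on these libraries where they do the work, as an engineer would, in place of code of your own. Each camera call takes 0.05 s, during which the arm holds its last target. There are 200 camera calls.

## Working session

There is one attempt and no reset: what is moved stays moved. The work goes in short steps, Python scripts to look and compute and a shell command to move; the robot and the scene stay as the last step left them, time stands still between calls to the robot, and variables do not carry over. Pictures are saved under pics/ and viewed, at most 13 in all, crops included, and the job is handed in when it is done.

```bash
mkdir -p pics; ls; cat > h.py <<'E'
import numpy as np,cv2
from plant import ctrl,eyes
from scipy.spatial.transform import Rotation as R
def get(n,save=None):
    im=eyes.get_image(n)
    if save: cv2.imwrite('pics/'+save,im['pixels'][:,:,::-1])
    return im
def rot(im):
    o=np.array(im['orientation'],float)
    return o if o.shape==(3,3) else R.from_euler('xyz',o,degrees=True).as_matrix()
def cloud(im):
    z=im['range_z'];v,u=np.indices(z.shape)
    p=np.stack([(u-im['cx'])/im['fx']*z,(v-im['cy'])/im['fy']*z,z],-1)
    w=p@rot(im).T+np.array(im['eye']); w[z==0]=np.nan
    return w
E
python3 - <<'E'
from h import *
for n in ('scene','top'):
    im=get(n,n+'1.png'); print(n,im['eye'],im['orientation'],im['fx'])
    np.savez('/tmp/'+n,w=cloud(im),px=im['pixels'])
print(ctrl.sense())
E
```

```text
pics
scene [ 0.03565626 -0.58644219  0.91688815] [-129.97036058    1.16747658  -40.82156786] 601.2825488687923
top [0.48220292 0.10365712 1.0205697 ] [-169.93011512   -0.19062761  -91.656643  ] 454.89201859111915
{'t': 0.1, 'joint_pos': array([-49.14711974,  28.75078618, -24.4559011 ,  88.88427808,
        12.64925233,  65.21998619, -12.04923314]), 'qd': array([-0.05478647, -0.08331972, -0.03611043, -0.1931893 , -0.02442869,
        0.05995346,  0.00434258]), 'joint_torque': array([-1.12851491e-02, -5.70817709e+01, -5.83902195e+00, -2.81753075e+01,
        1.03416367e-02,  5.60376109e-03,  6.87184922e-06]), 'tcp_pos': array([0.28236515, 0.58478579, 0.23494858]), 'ee_rot': array([-1.79898188e+02, -6.45698844e-03,  1.54230686e+02]), 'ft_force': array([ 0.22031337,  0.77860298, -0.90960568]), 'torque': array([ 0.00378033, -0.00304666, -0.00949359]), 'gripper_force': 0.0, 'opening': 0.9980799662229413}
```

View pics/scene1.png

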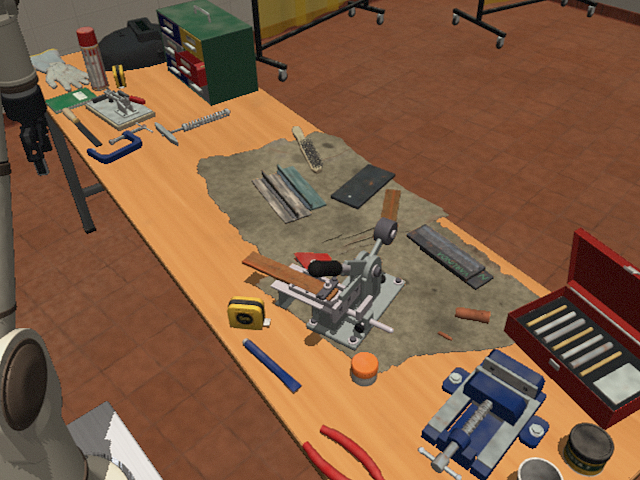

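View pics/top1.png

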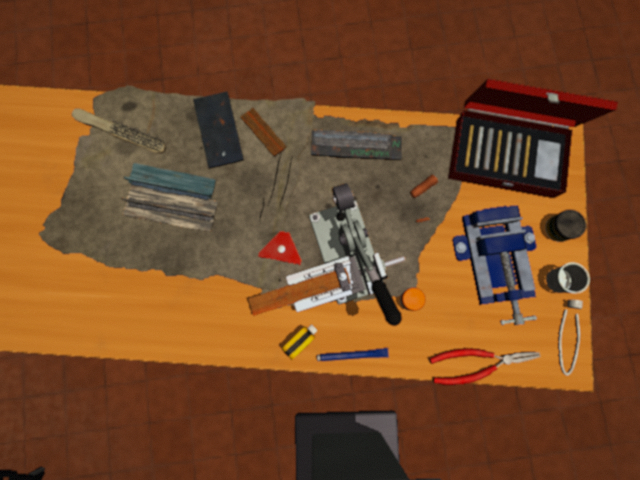

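The scene view shows the grip at about (325,268) and the counterweight at (386,232). The tape is at (247,313) and the pot at (364,368). In the top view the bar runs from (250,303) to about (340,280), the grip ends at (395,318), and the foot is around (345,240).

```bash
python3 - <<'E'
from h import *
W={};H={}
for n in('top','scene'):
    d=np.load(f'/tmp/{n}.npz');W[n]=d['w'];H[n]=cv2.cvtColor(d['px'],cv2.COLOR_RGB2HSV)
w=W['top'];h=H['top'];v,u=np.indices(h.shape[:2])
# bar: rust, height ~0.073
m=(abs(w[...,2]-.073)<.008)&(h[...,0]<20)&(h[...,1]>100)&(u>235)&(u<360)&(v>260)&(v<325)
p=w[m];print('bar n',len(p),'z',np.median(p[:,2]))
r=cv2.minAreaRect((p[:,:2]*1000).astype(np.float32));print('bar rect',r);print(cv2.boxPoints(r))
a=np.linalg.svd(p[:,:2]-p[:,:2].mean(0))[2][0];print('dir',a,np.degrees(np.arctan2(a[1],a[0])))
# grip in both
for n,(u0,u1,v0,v1) in dict(top=(365,410,270,330),scene=(300,350,255,285)).items():
    w=W[n];h=H[n];
    m=(h[...,2]<60)&(w[...,2]>.12)&(u>u0)&(u<u1)&(v>v0)&(v<v1)
    p=w[m];c=p.mean(0);a=np.linalg.svd(p-c)[2][0];t=(p-c)@a
    print(n,'grip',len(p),c,a,t.min(),t.max(),'ends',c+a*t.min(),c+a*t.max())
def blob(n,name,m):
    p=W[n][m];p=p[~np.isnan(p[:,0])];print(name,len(p),np.median(p,0),p.min(0),p.max(0))
h=H['top'];z=W['top'][...,2]
blob('top','pot',(abs(u-413)<14)&(abs(v-299)<14)&(h[...,1]>180)&(h[...,0]<14)&(z>.02))
blob('top','tape',(abs(u-299)<22)&(abs(v-342)<20)&(z>.02))
blob('top','magnet',(abs(u-280)<25)&(abs(v-248)<20)&(h[...,1]>180)&((h[...,0]<6)|(h[...,0]>172)))
# foot
m=(abs(z-.014)<.004)&(h[...,1]<50)&(u>300)&(u<400)&(v>190)&(v<310)
p=W['top'][m];r=cv2.minAreaRect((p[:,:2]*1000).astype(np.float32));print('foot',len(p),r)
E
```

```text
bar n 1617 z 0.07304589891332414
bar rect ((550.9462890625, 131.1451873779297), (38.58913040161133, 211.446044921875), 15.782791137695312)
[[503.6234   227.63446 ]
 [561.1349    24.16    ]
 [598.26917   34.655914]
 [540.7577   238.13037 ]]
dir [-0.27682286  0.96092097] 106.070673989597
top grip 631 [ 0.51637717 -0.021315    0.23197165] [-0.7762623  -0.22772619  0.5878415 ] -0.057152170500193084 0.04340425140570721 ends [ 0.56074224 -0.00829995  0.19837524] [ 0.48268408 -0.03119928  0.25748647]
scene grip 501 [ 0.50851441 -0.03460566  0.23033184] [ 0.75900623  0.16082609 -0.63090769] -0.036343909849206685 0.11102632598858253 ends [ 0.48092915 -0.04045071  0.2532615 ] [ 0.59278408 -0.01674973  0.16028448]
pot 55 [ 0.52918192 -0.0922318   0.03984592] [ 0.50493627 -0.11868881  0.02719714] [ 0.55166102 -0.08803636  0.04434822]
tape 523 [0.44553107 0.13518492 0.06194961] [0.41364941 0.10141153 0.02845658] [0.477939   0.17061335 0.06792297]
magnet 724 [0.64552266 0.16917466 0.01866709] [0.61553029 0.12989911 0.00317591] [0.68743559 0.22081337 0.02395574]
foot 1648 ((641.6139526367188, 24.63220977783203), (213.08482360839844, 113.91445922851562), 16.105003356933594)
```

```bash
python3 -m handwheel '[{"z":0.7,"rz":-0.9,"claw":18},{"x":0.1,"y":-0.5,"z":1.3,"rz":-1.8,"claw":18},{"x":0.3,"y":-1.2,"z":1.4,"rz":-2.7,"claw":18},{"x":0.5,"y":-2,"z":1.4,"rz":-3.6,"claw":18},{"x":0.7,"y":-2.8,"z":1.4,"rz":-4.5,"claw":18},{"x":0.9,"y":-3.6,"z":1.4,"rz":-5.4,"claw":18},{"x":1.1,"y":-4.4,"z":1.4,"rz":-6.3,"claw":18},{"x":1.3,"y":-5.2,"z":1.4,"rz":-7.2,"claw":18},{"x":1.5,"y":-6,"z":1.4,"rz":-8.1,"claw":18},{"x":1.7,"y":-6.8,"z":1.4,"rz":-9,"claw":18},{"x":1.9,"y":-7.6,"z":1.4,"rz":-9.9,"claw":18},{"x":2.1,"y":-8.4,"z":1.4,"rz":-10.8,"claw":18},{"x":2.2,"y":-9.2,"z":1.4,"rz":-11.7,"claw":18},{"x":2.3,"y":-10,"z":1.4,"rz":-12.6,"claw":18},{"x":2.3,"y":-10.8,"z":1.4,"rz":-13.5,"claw":18},{"x":2.3,"y":-11.6,"z":1.4,"rz":-14.4,"claw":18},{"x":2.3,"y":-12.4,"z":1.4,"rz":-15.3,"claw":18},{"x":2.4,"y":-12.8,"z":1.4,"rz":-16.2,"claw":18},{"x":2.4,"y":-12.8,"z":1.4,"rz":-17.3,"claw":18},{"x":2.4,"y":-12.8,"z":1.4,"rz":-17.3,"claw":18}]'
python3 - <<'E'
from h import *
s=ctrl.sense();print(s['t'],s['tcp_pos'],s['ee_rot'],s['joint_pos'],s['ft_force'],s['opening'])
get('scene','s2.png');
E
```

```text
0.1 [0.28236515 0.58478579 0.23494858] [-1.79898188e+02 -6.45698844e-03  1.54230686e+02] [-49.14711974  28.75078618 -24.4559011   88.88427808  12.64925233
  65.21998619 -12.04923314] [ 0.22031337  0.77860298 -0.90960568] 0.9980799662229413validation failed for argument at $[0]...
```

View pics/s2.png

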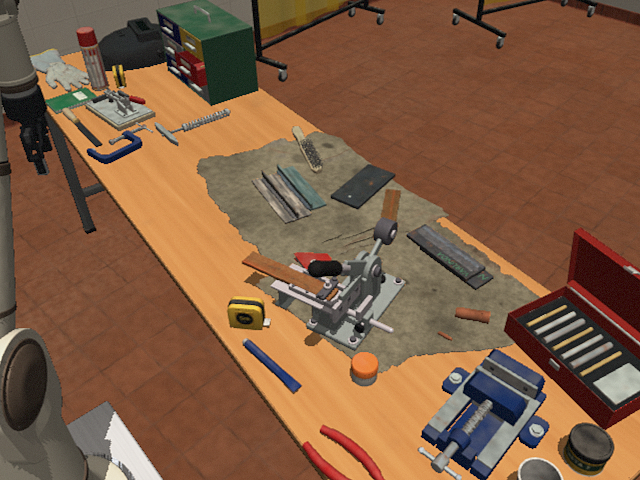

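The view hasn't changed because the call was refused. Row 0 left some keys out, so each row probably needs all seven.

```bash
python3 -m handwheel '[{"x":0,"y":0,"z":0.7,"rx":0,"ry":0,"rz":-0.9,"claw":18},{"x":0.1,"y":-0.5,"z":1.3,"rx":0,"ry":0,"rz":-1.8,"claw":18},{"x":0.3,"y":-1.2,"z":1.4,"rx":0,"ry":0,"rz":-2.7,"claw":18},{"x":0.5,"y":-2,"z":1.4,"rx":0,"ry":0,"rz":-3.6,"claw":18},{"x":0.7,"y":-2.8,"z":1.4,"rx":0,"ry":0,"rz":-4.5,"claw":18},{"x":0.9,"y":-3.6,"z":1.4,"rx":0,"ry":0,"rz":-5.4,"claw":18},{"x":1.1,"y":-4.4,"z":1.4,"rx":0,"ry":0,"rz":-6.3,"claw":18},{"x":1.3,"y":-5.2,"z":1.4,"rx":0,"ry":0,"rz":-7.2,"claw":18},{"x":1.5,"y":-6,"z":1.4,"rx":0,"ry":0,"rz":-8.1,"claw":18},{"x":1.7,"y":-6.8,"z":1.4,"rx":0,"ry":0,"rz":-9,"claw":18},{"x":1.9,"y":-7.6,"z":1.4,"rx":0,"ry":0,"rz":-9.9,"claw":18},{"x":2.1,"y":-8.4,"z":1.4,"rx":0,"ry":0,"rz":-10.8,"claw":18},{"x":2.2,"y":-9.2,"z":1.4,"rx":0,"ry":0,"rz":-11.7,"claw":18},{"x":2.3,"y":-10,"z":1.4,"rx":0,"ry":0,"rz":-12.6,"claw":18},{"x":2.3,"y":-10.8,"z":1.4,"rx":0,"ry":0,"rz":-13.5,"claw":18},{"x":2.3,"y":-11.6,"z":1.4,"rx":0,"ry":0,"rz":-14.4,"claw":18},{"x":2.3,"y":-12.4,"z":1.4,"rx":0,"ry":0,"rz":-15.3,"claw":18},{"x":2.4,"y":-12.8,"z":1.4,"rx":0,"ry":0,"rz":-16.2,"claw":18},{"x":2.4,"y":-12.8,"z":1.4,"rx":0,"ry":0,"rz":-17.3,"claw":18},{"x":2.4,"y":-12.8,"z":1.4,"rx":0,"ry":0,"rz":-17.3,"claw":18}]' 
python3 - <<'E'
from h import *
s=ctrl.sense();print(s['t'],s['tcp_pos'],s['ee_rot'],s['joint_pos'],s['ft_force'],s['opening'])
E
```

```text
t: 2.15
tcp_pos: [0.4023, -0.0553, 0.3058]
ee_rot: [-180.0, 0.0, 15.6]
ft_force: [0.6, 0.7, -0.5]
opening: 0.177
gripper_force: 0.0
2.15 [ 0.40233562 -0.05525463  0.30577608] [-1.79986852e+02  1.21410050e-02  1.56407720e+01] [ -9.48401971  -3.31822647  13.01609086 117.15759316   0.80782212
  66.09345451 -71.17582849] [ 0.55647571  0.70096514 -0.48610317] 0.17725036892439985
```

```bash
python3 - <<'E'
from h import *
a=get('scene')['pixels'][180:380,200:440,::-1];a=cv2.resize(a,None,fx=2,fy=2)
b=cv2.resize(get('wrist')['pixels'][:,:,::-1],(533,400))[:, :315] if 0 else cv2.resize(get('wrist')['pixels'][:,:,::-1],(320,240))
c=np.zeros((400,800,3),np.uint8);c[:,:480]=a;c[:240,480:]=b;cv2.imwrite('pics/s3.png',c)
E
```

```text
(no output)
```

View pics/s3.png

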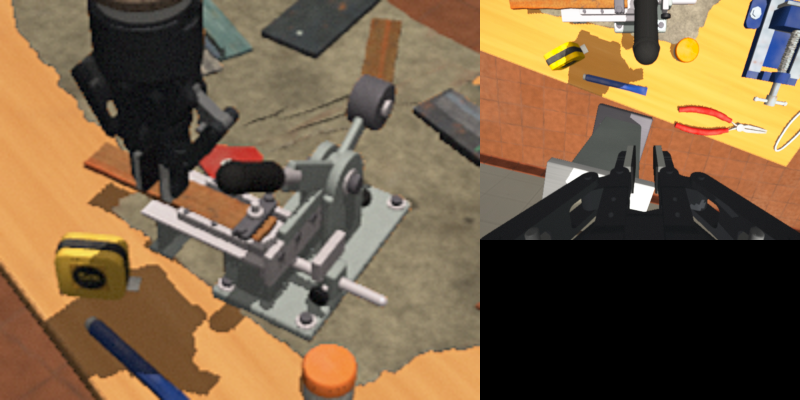

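The scene crop shows the fingers short of the grip end. In the wrist view the handle at (647,30) is almost centred between the fingers. Next I lower and close in.

```bash
python3 -m handwheel '[{"x":0.02,"y":-0.08,"z":-0.4,"rx":0,"ry":0,"rz":0,"claw":18},{"x":0.02,"y":-0.08,"z":-0.8,"rx":0,"ry":0,"rz":0,"claw":18},{"x":0.02,"y":-0.08,"z":-1,"rx":0,"ry":0,"rz":0,"claw":18},{"x":0.3,"y":0,"z":-1,"rx":0,"ry":0,"rz":0,"claw":18},{"x":0.55,"y":0.08,"z":-1,"rx":0,"ry":0,"rz":0,"claw":18},{"x":0.75,"y":0.13,"z":-1,"rx":0,"ry":0,"rz":0,"claw":18},{"x":0.95,"y":0.19,"z":-1,"rx":0,"ry":0,"rz":0,"claw":18},{"x":1.05,"y":0.22,"z":-1,"rx":0,"ry":0,"rz":0,"claw":18},{"x":1.05,"y":0.22,"z":-1,"rx":0,"ry":0,"rz":0,"claw":18}]'
python3 - <<'E'
from h import *
c=cv2.resize(get('wrist')['pixels'][:,:,::-1],(320,240))
a=get('scene')['pixels'][180:380,200:440,::-1];a=cv2.resize(a,None,fx=2,fy=2)
o=np.zeros((400,800,3),np.uint8);o[:,:480]=a;o[:240,480:]=c;cv2.imwrite('pics/s4.png',o)
E
```

```text
t: 3.15
tcp_pos: [0.4559, -0.0433, 0.256]
ee_rot: [180.0, -0.0, 15.9]
ft_force: [0.4, -0.4, 0.7]
opening: 0.179
gripper_force: 0.0
```

View pics/s4.png

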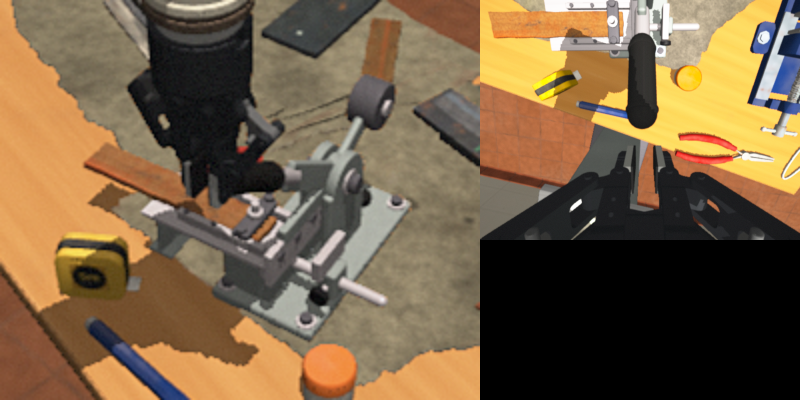

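The scene crop shows the fingertips just beside the grip end. The wrist view has the grip end at (643,125), centred on the finger gap. Now I start the push up the arc.

```bash
python3 -m handwheel '[{"x":0.19,"y":0.05,"z":0.05,"rx":0,"ry":0,"rz":0,"claw":18},{"x":0.38,"y":0.11,"z":0.25,"rx":0,"ry":0,"rz":0,"claw":18},{"x":0.58,"y":0.17,"z":0.5,"rx":0,"ry":0,"rz":0,"claw":18},{"x":0.77,"y":0.22,"z":0.7,"rx":0,"ry":0,"rz":0,"claw":18},{"x":0.96,"y":0.28,"z":0.85,"rx":0,"ry":0,"rz":0,"claw":18},{"x":1.15,"y":0.33,"z":1.0,"rx":0,"ry":0,"rz":0,"claw":18},{"x":1.39,"y":0.4,"z":1.15,"rx":0,"ry":0,"rz":0,"claw":18},{"x":1.39,"y":0.4,"z":1.15,"rx":0,"ry":0,"rz":0,"claw":18}]'
python3 - <<'E'
from h import *
c=cv2.resize(get('wrist')['pixels'][:,:,::-1],(320,240))
a=get('scene')['pixels'][180:380,200:440,::-1];a=cv2.resize(a,None,fx=2,fy=2)
o=np.zeros((400,800,3),np.uint8);o[:,:480]=a;o[:240,480:]=c;cv2.imwrite('pics/s5.png',o)
E
```

```text
t: 4.05
tcp_pos: [0.5266, -0.0229, 0.3146]
ee_rot: [180.0, -0.2, 15.9]
ft_force: [-0.2, 0.4, -0.4]
opening: 0.179
gripper_force: 0.0
```

View pics/s5.png

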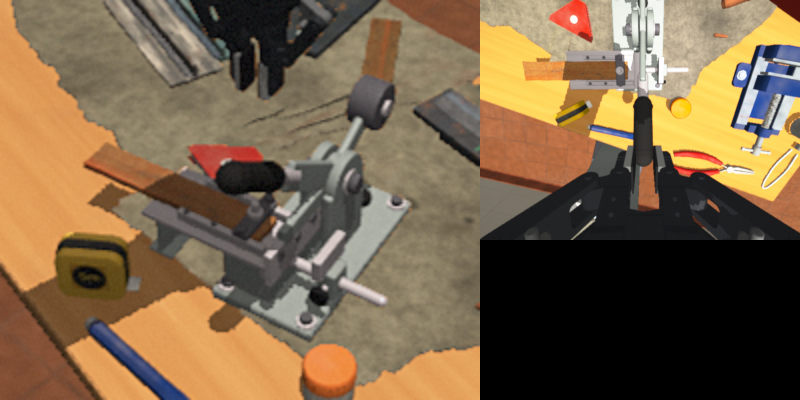

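The lever is still shut: the grip in the scene crop hasn't moved from (250,177), and the fingers rose above it before making contact. I'll back off, go lower, and push level until I feel contact.

```bash
python3 -m handwheel '[{"x":-0.58,"y":-0.17,"z":0,"rx":0,"ry":0,"rz":0,"claw":18},{"x":-1.15,"y":-0.33,"z":0,"rx":0,"ry":0,"rz":0,"claw":18},{"x":-1.63,"y":-0.47,"z":0,"rx":0,"ry":0,"rz":0,"claw":18},{"x":-1.63,"y":-0.47,"z":-0.6,"rx":0,"ry":0,"rz":0,"claw":18},{"x":-1.63,"y":-0.47,"z":-1.2,"rx":0,"ry":0,"rz":0,"claw":18},{"x":-1.63,"y":-0.47,"z":-1.65,"rx":0,"ry":0,"rz":0,"claw":18},{"x":-1.44,"y":-0.42,"z":-1.65,"rx":0,"ry":0,"rz":0,"claw":18},{"x":-1.25,"y":-0.36,"z":-1.65,"rx":0,"ry":0,"rz":0,"claw":18},{"x":-1.06,"y":-0.3,"z":-1.65,"rx":0,"ry":0,"rz":0,"claw":18},{"x":-0.86,"y":-0.25,"z":-1.65,"rx":0,"ry":0,"rz":0,"claw":18}]'

```

```text
t: 5.15
tcp_pos: [0.4808, -0.0356, 0.2316]
ee_rot: [-179.9, 0.2, 15.9]
ft_force: [2.4, -0.2, -3.5]
opening: 0.182
gripper_force: 0.0
```

```bash
python3 -m handwheel '[{"x":0.14,"y":0.04,"z":0,"rx":0,"ry":0,"rz":0,"claw":18},{"x":0.28,"y":0.08,"z":0,"rx":0,"ry":0,"rz":0,"claw":18},{"x":0.4,"y":0.12,"z":0,"rx":0,"ry":0,"rz":0,"claw":18},{"x":0.4,"y":0.12,"z":0,"rx":0,"ry":0,"rz":0,"claw":18}]'
python3 - <<'E'
from h import *
w=get('wrist')['pixels'];c=cv2.resize(w[:,:,::-1],(320,240))
a=get('scene')['pixels'][180:380,200:440,::-1];a=cv2.resize(a,None,fx=2,fy=2)
o=np.zeros((400,800,3),np.uint8);o[:,:480]=a;o[:240,480:]=c;cv2.imwrite('pics/s6.png',o)
E
```

```text
t: 5.55
tcp_pos: [0.5033, -0.0293, 0.2316]
ee_rot: [180.0, -0.1, 15.9]
ft_force: [-1.0, 1.2, -0.2]
opening: 0.181
gripper_force: 0.0
```

View pics/s6.png

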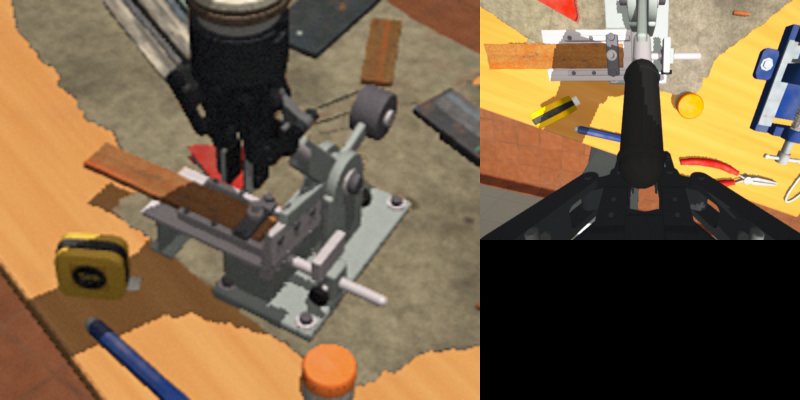

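The counterweight has moved to about (375,110) and the grip now leans on the fingers, so the lever is rising. I'll follow the arc.

```bash
python3 -m handwheel '[{"x":0.05,"y":0.01,"z":0.3,"rx":0,"ry":0,"rz":0,"claw":18},{"x":0.1,"y":0.03,"z":0.6,"rx":0,"ry":0,"rz":0,"claw":18},{"x":0.14,"y":0.04,"z":0.9,"rx":0,"ry":0,"rz":0,"claw":18},{"x":0.29,"y":0.08,"z":1.24,"rx":0,"ry":0,"rz":0,"claw":18},{"x":0.48,"y":0.14,"z":1.4,"rx":0,"ry":0,"rz":0,"claw":18},{"x":0.67,"y":0.19,"z":1.5,"rx":0,"ry":0,"rz":0,"claw":18},{"x":0.92,"y":0.27,"z":1.6,"rx":0,"ry":0,"rz":0,"claw":18},{"x":1.1,"y":0.32,"z":1.65,"rx":0,"ry":0,"rz":0,"claw":18},{"x":1.3,"y":0.37,"z":1.7,"rx":0,"ry":0,"rz":0,"claw":18},{"x":1.49,"y":0.43,"z":1.75,"rx":0,"ry":0,"rz":0,"claw":18},{"x":1.68,"y":0.48,"z":1.8,"rx":0,"ry":0,"rz":0,"claw":18}]'
python3 - <<'E'
from h import *
w=get('wrist')['pixels'];c=cv2.resize(w[:,:,::-1],(320,240))
a=get('scene')['pixels'][140:380,200:440,::-1];a=cv2.resize(a,None,fx=2,fy=2)
o=np.zeros((480,800,3),np.uint8);o[:,:480]=a;o[:240,480:]=c;cv2.imwrite('pics/s7.png',o)
E
```

```text
t: 6.75
tcp_pos: [0.5883, -0.0055, 0.3296]
ee_rot: [180.0, -0.6, 15.8]
ft_force: [-12.8, 2.6, 36.4]
opening: 0.179
gripper_force: 16.1
```

View pics/s7.png

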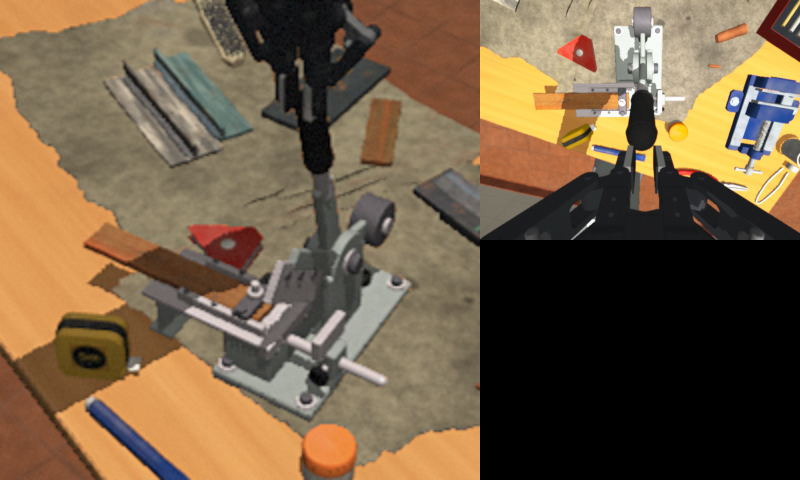

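The handle is up to about 75°, with the grip end at (643,135) in the wrist view. The vertical force of 36 N is too high, so I'll ease the fingers upward.

```bash
python3 -m handwheel '[{"x":0,"y":0,"z":0.1,"rx":0,"ry":0,"rz":0,"claw":18},{"x":0,"y":0,"z":0.2,"rx":0,"ry":0,"rz":0,"claw":18}]'
python3 - <<'E'
from h import *
im=get('scene');w=cloud(im);th=np.radians(16)
xs=w[...,0]*np.cos(th)+w[...,1]*np.sin(th);ys=-w[...,0]*np.sin(th)+w[...,1]*np.cos(th)
m=(abs(ys+.172)<.018)&(w[...,2]>.15)&(w[...,2]<.42)&(xs>.4)&(xs<.75)
for z in np.arange(.15,.40,.02):
    k=m&(abs(w[...,2]-z)<.01)
    if k.sum(): print(round(z,2),k.sum(),np.nanmin(xs[k]).round(3),np.nanmedian(xs[k]).round(3),np.nanmax(xs[k]).round(3))
s=ctrl.sense();print(s['tcp_pos'],s['ft_force'],s['gripper_force'])
E
```

```text
t: 7.05
tcp_pos: [0.5855, -0.0068, 0.3308]
ee_rot: [180.0, 0.0, 15.8]
ft_force: [0.8, -0.2, 0.3]
opening: 0.18
gripper_force: 0.0
0.15 137 0.512 0.562 0.637
0.17 251 0.521 0.562 0.635
0.19 74 0.601 0.609 0.631
0.21 91 0.598 0.607 0.63
0.23 64 0.6 0.605 0.614
0.25 98 0.589 0.596 0.616
0.27 118 0.585 0.592 0.608
0.29 126 0.582 0.588 0.603
0.31 68 0.581 0.588 0.603
0.33 131 0.546 0.556 0.598
0.35 214 0.547 0.553 0.571
0.37 212 0.546 0.553 0.574
0.39 217 0.542 0.551 0.578
[ 0.58586186 -0.00670372  0.33167137] [0.13181815 0.58253402 0.72531975] 0.0
```

```bash
python3 -m handwheel '[{"x":0.1,"y":0.03,"z":0.1,"rx":0,"ry":0,"rz":0,"claw":18},{"x":0.2,"y":0.06,"z":0.1,"rx":0,"ry":0,"rz":0,"claw":18},{"x":0.3,"y":0.09,"z":0.1,"rx":0,"ry":0,"rz":0,"claw":18},{"x":0.4,"y":0.12,"z":0.1,"rx":0,"ry":0,"rz":0,"claw":18}]'
python3 -m handwheel '[{"x":0.1,"y":0.03,"z":0,"rx":0,"ry":0,"rz":0,"claw":18},{"x":0.2,"y":0.06,"z":0,"rx":0,"ry":0,"rz":0,"claw":18},{"x":0.3,"y":0.09,"z":0,"rx":0,"ry":0,"rz":0,"claw":18},{"x":0.4,"y":0.12,"z":0,"rx":0,"ry":0,"rz":0,"claw":18},{"x":0.4,"y":0.12,"z":0,"rx":0,"ry":0,"rz":0,"claw":18}]'
cat > lev.py <<'E'
from h import *
im=get('scene');w=cloud(im);th=np.radians(16)
xs=w[...,0]*np.cos(th)+w[...,1]*np.sin(th);ys=-w[...,0]*np.sin(th)+w[...,1]*np.cos(th)
m=(abs(ys+.172)<.018)&(w[...,2]>.18)&(w[...,2]<.42)&(xs>.4)&(xs<.8)
for z in np.arange(.19,.40,.02):
    k=m&(abs(w[...,2]-z)<.01)
    if k.sum(): print(round(z,2),k.sum(),np.nanmin(xs[k]).round(3),np.nanmedian(xs[k]).round(3),np.nanmax(xs[k]).round(3))
E
python3 lev.py
```

```text
t: 7.5
tcp_pos: [0.6063, 0.0007, 0.3368]
ee_rot: [-180.0, -0.1, 15.9]
ft_force: [-3.1, 1.6, 9.0]
opening: 0.178
gripper_force: 4.3
t: 8.0
tcp_pos: [0.6283, 0.0076, 0.3395]
ee_rot: [-180.0, -0.4, 15.9]
ft_force: [-1.7, 2.6, 14.0]
opening: 0.182
gripper_force: 6.7
0.19 129 0.531 0.614 0.642
0.21 102 0.61 0.619 0.644
0.23 83 0.614 0.619 0.631
0.25 89 0.607 0.612 0.634
0.27 127 0.605 0.611 0.626
0.29 131 0.604 0.609 0.624
0.31 133 0.603 0.607 0.624
0.33 136 0.594 0.606 0.625
0.35 205 0.592 0.599 0.616
0.37 187 0.59 0.598 0.616
0.39 204 0.589 0.597 0.62
```

```bash
python3 -m handwheel '[{"x":0.05,"y":0.01,"z":0.15,"rx":0,"ry":0,"rz":0,"claw":18},{"x":0.2,"y":0.06,"z":0.15,"rx":0,"ry":0,"rz":0,"claw":18},{"x":0.35,"y":0.1,"z":0.15,"rx":0,"ry":0,"rz":0,"claw":18},{"x":0.5,"y":0.14,"z":0.15,"rx":0,"ry":0,"rz":0,"claw":18},{"x":0.65,"y":0.19,"z":0.15,"rx":0,"ry":0,"rz":0,"claw":18},{"x":0.65,"y":0.19,"z":0.15,"rx":0,"ry":0,"rz":0,"claw":18},{"x":0.65,"y":0.19,"z":0.15,"rx":0,"ry":0,"rz":0,"claw":18}]'
python3 lev.py
```

```text
t: 8.75
tcp_pos: [0.6581, 0.0154, 0.3427]
ee_rot: [180.0, 0.1, 15.8]
ft_force: [-0.1, -0.2, -0.6]
opening: 0.18
gripper_force: 0.0
0.19 236 0.561 0.608 0.682
0.21 264 0.557 0.593 0.687
0.23 105 0.585 0.68 0.692
0.25 151 0.678 0.685 0.705
0.27 168 0.682 0.693 0.711
0.29 164 0.69 0.702 0.721
0.31 171 0.701 0.71 0.726
0.33 42 0.628 0.716 0.727
0.35 183 0.622 0.63 0.648
0.37 203 0.623 0.629 0.649
0.39 195 0.62 0.627 0.65
```

The lever is fully open: the handle is 22° past upright and no longer touching the fingers. Next I move to the bar's tail with the fingers shut.

```bash
python3 -m handwheel '[{"x":-0.2,"y":0.5,"z":0,"rx":0,"ry":0,"rz":0,"claw":0},{"x":-0.6,"y":1.2,"z":0,"rx":0,"ry":0,"rz":0,"claw":0},{"x":-1,"y":1.9,"z":0,"rx":0,"ry":0,"rz":0,"claw":0},{"x":-1.4,"y":2.6,"z":0,"rx":0,"ry":0,"rz":0,"claw":0},{"x":-1.8,"y":3.3,"z":-0.3,"rx":0,"ry":0,"rz":0,"claw":0},{"x":-2.2,"y":4,"z":-0.8,"rx":0,"ry":0,"rz":0,"claw":0},{"x":-2.6,"y":4.6,"z":-1.4,"rx":0,"ry":0,"rz":0,"claw":0},{"x":-2.96,"y":5.2,"z":-2,"rx":0,"ry":0,"rz":0,"claw":0},{"x":-2.96,"y":5.2,"z":-2.8,"rx":0,"ry":0,"rz":0,"claw":0},{"x":-2.96,"y":5.2,"z":-3.4,"rx":0,"ry":0,"rz":0,"claw":0},{"x":-2.96,"y":5.2,"z":-3.6,"rx":0,"ry":0,"rz":0,"claw":0},{"x":-2.96,"y":5.2,"z":-3.6,"rx":0,"ry":0,"rz":0,"claw":0}]'
python3 - <<'E'
from h import *
im=get('top');w=cloud(im);h=cv2.cvtColor(im['pixels'],cv2.COLOR_RGB2HSV);v,u=np.indices(h.shape[:2])
m=(abs(w[...,2]-.073)<.008)&(h[...,0]<20)&(h[...,1]>100)&(u>235)&(u<360)&(v>260)&(v<325)
p=w[m];r=cv2.minAreaRect((p[:,:2]*1000).astype(np.float32));print(len(p),cv2.boxPoints(r))
im2=get('scene')
o=np.zeros((480,800,3),np.uint8);o[:,:480]=cv2.resize(im2['pixels'][140:380,200:440,::-1],None,fx=2,fy=2)
o[:240,480:]=cv2.resize(get('wrist')['pixels'][:,:,::-1],(320,240));o[240:,480:]=cv2.resize(im['pixels'][220:340,230:390,::-1],(320,240));cv2.imwrite('pics/s8.png',o)
E
```

```text
t: 10.0
tcp_pos: [0.5093, 0.2745, 0.1623]
ee_rot: [179.9, 0.2, 15.8]
ft_force: [-0.4, -0.3, -0.0]
opening: -0.001
gripper_force: 0.0
1613 [[503.58044  227.53288 ]
 [561.2333    24.203043]
 [598.1505    34.67067 ]
 [540.4977   238.0005  ]]
```

View pics/s8.png

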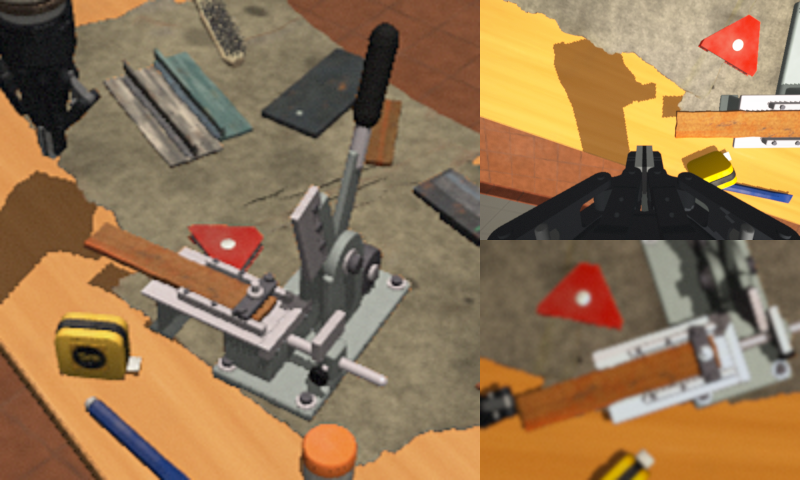

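The scene crop shows the lever standing open, the bar on its bed with its tail at (90,243), and the bystanders where they were. I lower beside the tail and push.

```bash
python3 -m handwheel '[{"x":0,"y":0,"z":-0.6,"rx":0,"ry":0,"rz":0,"claw":0},{"x":0,"y":0,"z":-1.2,"rx":0,"ry":0,"rz":0,"claw":0},{"x":0,"y":0,"z":-1.65,"rx":0,"ry":0,"rz":0,"claw":0},{"x":0,"y":0,"z":-1.65,"rx":0,"ry":0,"rz":0,"claw":0},{"x":0.06,"y":-0.19,"z":-1.65,"rx":0,"ry":0,"rz":0,"claw":0},{"x":0.11,"y":-0.38,"z":-1.65,"rx":0,"ry":0,"rz":0,"claw":0},{"x":0.14,"y":-0.5,"z":-1.65,"rx":0,"ry":0,"rz":0,"claw":0},{"x":0.18,"y":-0.62,"z":-1.65,"rx":0,"ry":0,"rz":0,"claw":0},{"x":0.21,"y":-0.74,"z":-1.65,"rx":0,"ry":0,"rz":0,"claw":0},{"x":0.25,"y":-0.86,"z":-1.65,"rx":0,"ry":0,"rz":0,"claw":0},{"x":0.28,"y":-0.98,"z":-1.65,"rx":0,"ry":0,"rz":0,"claw":0},{"x":0.32,"y":-1.1,"z":-1.65,"rx":0,"ry":0,"rz":0,"claw":0}]'
python3 - <<'E'
from h import *
s=ctrl.sense();print(s['tcp_pos'],s['ft_force'])
E
cat > bar.py <<'E'
from h import *
im=get('top');w=cloud(im);h=cv2.cvtColor(im['pixels'],cv2.COLOR_RGB2HSV);v,u=np.indices(h.shape[:2])
m=(abs(w[...,2]-.073)<.008)&(h[...,0]<20)&(h[...,1]>100)&(u>235)&(u<380)&(v>250)&(v<325)
p=w[m];th=np.radians(16);y=-p[:,0]*np.sin(th)+p[:,1]*np.cos(th);x=p[:,0]*np.cos(th)+p[:,1]*np.sin(th)
print(len(p),'bar y_s',y.min(),y.max(),'x',np.percentile(x,[2,98]),'z',np.percentile(p[:,2],[5,95]))
E
python3 bar.py
```

```text
t: 11.35
tcp_pos: [0.5261, 0.2199, 0.0808]
ee_rot: [-180.0, 0.0, 15.8]
ft_force: [0.6, -0.0, -0.4]
opening: 0.001
gripper_force: 0.0
[0.52608923 0.21991063 0.08084109] [ 0.64933978 -0.00682532 -0.36665909]
1097 bar y_s -0.13134763991807386 0.0467171425597695 x [0.54791599 0.58252226] z [0.07016059 0.07585328]
```

```bash
python3 - <<'E'
from h import *
im=get('scene');w=cloud(im);h=cv2.cvtColor(im['pixels'],cv2.COLOR_RGB2HSV)
th=np.radians(16);ys=-w[...,0]*np.sin(th)+w[...,1]*np.cos(th);xs=w[...,0]*np.cos(th)+w[...,1]*np.sin(th)
m=(abs(w[...,2]-.073)<.008)&(h[...,0]<20)&(h[...,1]>100)&(abs(xs-.566)<.025)&(abs(ys+.05)<.2)
print(m.sum(),np.percentile(ys[m],[0,1,50,99,100]))
o=np.zeros((480,800,3),np.uint8);o[:,:480]=cv2.resize(im['pixels'][180:340,220:380,::-1],(480,480))
o[:240,480:]=cv2.resize(get('wrist')['pixels'][:,:,::-1],(320,240));cv2.imwrite('pics/s9.png',o)
E
```

```text
1213 [-0.13537555 -0.13385285 -0.02185459  0.07528526  0.08043881]
```

View pics/s9.png

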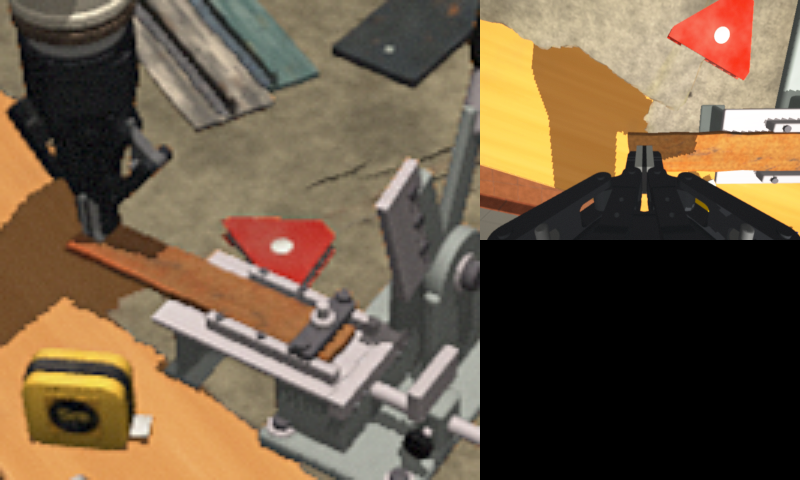

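The tail still sticks out left of the fingers at (70,245) in the crop, and the fingertips are over the bar, so the fingers end higher than I assumed. I'll check where the tips really are.

```bash
python3 - <<'E'
from h import *
print(ctrl.tip_reach,ctrl.sense()['tcp_pos'],ctrl.sense()['ft_force'])
im=get('scene');w=cloud(im);h=cv2.cvtColor(im['pixels'],cv2.COLOR_RGB2HSV)
th=np.radians(16);ys=-w[...,0]*np.sin(th)+w[...,1]*np.cos(th);xs=w[...,0]*np.cos(th)+w[...,1]*np.sin(th)
m=(h[...,1]<90)&(abs(xs-.566)<.04)&(abs(ys-.066)<.05)
for z in np.arange(.05,.16,.01):
    k=m&(abs(w[...,2]-z)<.005)
    if k.sum():print(z.round(3),k.sum(),xs[k].min().round(3),xs[k].max().round(3),ys[k].min().round(3),ys[k].max().round(3))
E
```

```text
0.025 [0.5262655  0.21973335 0.08083808] [ 0.53552483 -0.64725766  0.08561598]
0.07 9 0.559 0.585 0.035 0.077
0.08 19 0.553 0.562 0.055 0.071
0.09 41 0.553 0.572 0.051 0.079
0.1 48 0.554 0.574 0.048 0.079
0.11 38 0.553 0.566 0.051 0.073
0.12 32 0.552 0.56 0.041 0.089
0.13 99 0.552 0.576 0.028 0.101
0.14 82 0.549 0.582 0.019 0.114
0.15 94 0.546 0.572 0.016 0.114
```

The tips really end about 5 mm below the TCP, just over the bar's top, and they aren't touching it. I back up, go lower, and push again.

```bash
python3 -m handwheel '[{"x":0,"y":0,"z":0.3,"rx":0,"ry":0,"rz":0,"claw":0},{"x":-0.12,"y":0.43,"z":0.3,"rx":0,"ry":0,"rz":0,"claw":0},{"x":-0.25,"y":0.87,"z":0.3,"rx":0,"ry":0,"rz":0,"claw":0},{"x":-0.25,"y":0.87,"z":0.3,"rx":0,"ry":0,"rz":0,"claw":0},{"x":-0.25,"y":0.87,"z":-0.1,"rx":0,"ry":0,"rz":0,"claw":0},{"x":-0.25,"y":0.87,"z":-0.42,"rx":0,"ry":0,"rz":0,"claw":0},{"x":-0.25,"y":0.87,"z":-0.42,"rx":0,"ry":0,"rz":0,"claw":0},{"x":-0.21,"y":0.75,"z":-0.42,"rx":0,"ry":0,"rz":0,"claw":0},{"x":-0.17,"y":0.6,"z":-0.42,"rx":0,"ry":0,"rz":0,"claw":0},{"x":-0.14,"y":0.5,"z":-0.42,"rx":0,"ry":0,"rz":0,"claw":0},{"x":-0.11,"y":0.4,"z":-0.42,"rx":0,"ry":0,"rz":0,"claw":0},{"x":-0.09,"y":0.3,"z":-0.42,"rx":0,"ry":0,"rz":0,"claw":0},{"x":-0.06,"y":0.2,"z":-0.42,"rx":0,"ry":0,"rz":0,"claw":0},{"x":-0.03,"y":0.1,"z":-0.42,"rx":0,"ry":0,"rz":0,"claw":0}]'
cat > bs.py <<'E'
from h import *
s=ctrl.sense();im=get('scene');w=cloud(im);h=cv2.cvtColor(im['pixels'],cv2.COLOR_RGB2HSV)
th=np.radians(16);ys=-w[...,0]*np.sin(th)+w[...,1]*np.cos(th);xs=w[...,0]*np.cos(th)+w[...,1]*np.sin(th)
m=(abs(w[...,2]-.073)<.008)&(h[...,0]<20)&(h[...,1]>100)&(abs(xs-.566)<.025)&(abs(ys+.05)<.2)
print(m.sum(),np.percentile(ys[m],[0,1,99,100]));t=s['tcp_pos'];print(t,'tcp ys',-t[0]*np.sin(th)+t[1]*np.cos(th),s['ft_force'])
E
python3 bs.py
```

```text
t: 12.95
tcp_pos: [0.5248, 0.2257, 0.0603]
ee_rot: [-180.0, -0.0, 15.9]
ft_force: [-0.6, 3.5, 2.7]
opening: -0.0
gripper_force: 1.8
1291 [-0.15694157 -0.15546076  0.05608158  0.06173627]
[0.52477497 0.22565247 0.06025507] tcp ys 0.0722634936767784 [-0.57830078  3.4623765   2.69574422]
```

```bash
python3 -m handwheel '[{"x":0.03,"y":-0.1,"z":0,"rx":0,"ry":0,"rz":0,"claw":0},{"x":0.06,"y":-0.2,"z":0,"rx":0,"ry":0,"rz":0,"claw":0},{"x":0.09,"y":-0.3,"z":0,"rx":0,"ry":0,"rz":0,"claw":0},{"x":0.11,"y":-0.4,"z":0,"rx":0,"ry":0,"rz":0,"claw":0},{"x":0.14,"y":-0.5,"z":0,"rx":0,"ry":0,"rz":0,"claw":0},{"x":0.17,"y":-0.6,"z":0,"rx":0,"ry":0,"rz":0,"claw":0},{"x":0.2,"y":-0.7,"z":0,"rx":0,"ry":0,"rz":0,"claw":0}]'
python3 bs.py
python3 -m handwheel '[{"x":0.02,"y":-0.05,"z":0,"rx":0,"ry":0,"rz":0,"claw":0},{"x":0.03,"y":-0.1,"z":0,"rx":0,"ry":0,"rz":0,"claw":0}]'
```

```text
t: 13.7
tcp_pos: [0.5347, 0.1901, 0.06]
ee_rot: [-180.0, -0.0, 15.8]
ft_force: [-0.6, 4.5, 3.9]
opening: -0.002
gripper_force: 2.1
1321 [-0.1929222  -0.18969401  0.01930791  0.02518023]
[0.53468862 0.19009242 0.05997859] tcp ys 0.03534840027019567 [-0.63886553  4.48003706  3.93103866]
t: 13.95
tcp_pos: [0.5356, 0.1872, 0.0599]
ee_rot: [-179.9, -0.0, 15.9]
ft_force: [-2.4, 11.3, 2.9]
opening: -0.002
gripper_force: 5.8
```

```bash
python3 -m handwheel '[{"x":0.01,"y":-0.04,"z":0,"rx":0,"ry":0,"rz":0,"claw":0},{"x":0.01,"y":-0.04,"z":0,"rx":0,"ry":0,"rz":0,"claw":0}]'
python3 bs.py
python3 - <<'E'
from h import *
im=get('top')
o=np.zeros((480,800,3),np.uint8);o[:,:400]=cv2.resize(get('scene')['pixels'][220:340,290:390,::-1],(400,480))
o[:,400:]=cv2.resize(im['pixels'][230:326,310:390,::-1],(400,480));cv2.imwrite('pics/s10.png',o)
E
```

```text
t: 14.15
tcp_pos: [0.5356, 0.1872, 0.0599]
ee_rot: [-179.8, -0.0, 16.0]
ft_force: [-2.8, 10.3, 2.9]
opening: -0.004
gripper_force: 5.5
1298 [-0.19362757 -0.18935621  0.01610798  0.02201171]
[0.53560725 0.18718963 0.05993561] tcp ys 0.03230485085203147 [-2.83456866 10.27420597  2.87449497]
```

View pics/s10.png

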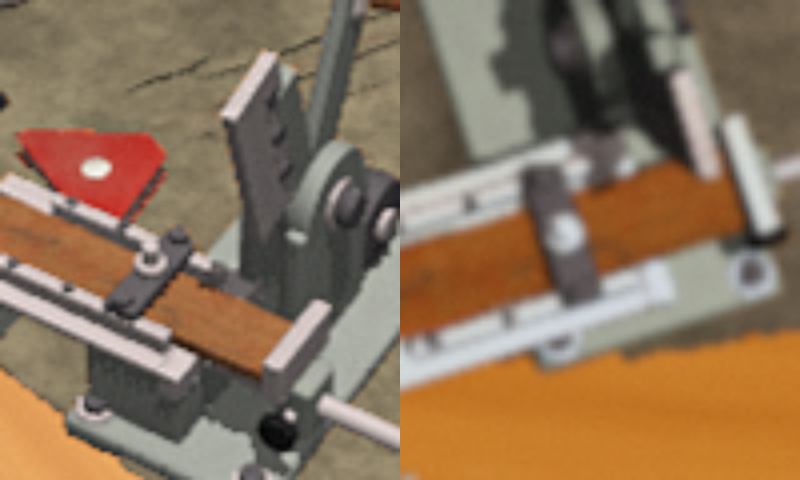

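Both crops show the bar's nose against the stop plate, at (285,365) on the left and (745,200) on the right, under the open blade. Holding 10 N no longer moves it. I give one small firm nudge, then back away and rise.

```bash
python3 -m handwheel '[{"x":0.01,"y":-0.05,"z":0,"rx":0,"ry":0,"rz":0,"claw":0},{"x":0.01,"y":-0.05,"z":0,"rx":0,"ry":0,"rz":0,"claw":0}]'
python3 bs.py
python3 -m handwheel '[{"x":-0.05,"y":0.2,"z":0,"rx":0,"ry":0,"rz":0,"claw":0},{"x":-0.17,"y":0.6,"z":0,"rx":0,"ry":0,"rz":0,"claw":0},{"x":-0.34,"y":1.2,"z":0,"rx":0,"ry":0,"rz":0,"claw":0},{"x":-0.34,"y":1.2,"z":0.8,"rx":0,"ry":0,"rz":0,"claw":0},{"x":-0.34,"y":1.2,"z":1.7,"rx":0,"ry":0,"rz":0,"claw":0},{"x":-0.34,"y":1.2,"z":2.5,"rx":0,"ry":0,"rz":0,"claw":0},{"x":-0.34,"y":1.2,"z":2.5,"rx":0,"ry":0,"rz":0,"claw":0},{"x":-0.34,"y":1.2,"z":2.5,"rx":0,"ry":0,"rz":0,"claw":0}]'
python3 bs.py; python3 lev.py | tail -4
```

```text
t: 14.5
tcp_pos: [0.5356, 0.1871, 0.06]
ee_rot: [-179.6, -0.0, 16.1]
ft_force: [-3.8, 15.4, 1.7]
opening: 0.004
gripper_force: 7.8
1303 [-0.19299177 -0.18968499  0.01668467  0.02050916]
[0.53555632 0.18705997 0.05996861] tcp ys 0.03219425373889345 [-3.76299685 15.37488019  1.65945741]
t: 15.35
tcp_pos: [0.5208, 0.2396, 0.1855]
ee_rot: [179.9, -0.1, 15.7]
ft_force: [-0.5, -0.2, -1.2]
opening: 0.004
gripper_force: 0.0
1303 [-0.19332288 -0.18950811  0.01504007  0.01877801]
[0.5207861  0.23958042 0.18546538] tcp ys 0.08675137409203185 [-0.45841172 -0.21851121 -1.16198068]
0.27 163 0.684 0.692 0.713
0.29 172 0.689 0.701 0.722
0.31 176 0.699 0.709 0.726
0.33 44 0.707 0.718 0.726
```

The bar stayed put and the lever is still fully open, so I'm handing in.

```bash
python3 -c "
from plant import ctrl
print(ctrl.sign_off())"
```

```text
the job is handed in; nothing more can be done
None
```

The job is handed in: the shear stands open by its own counterweight, the bar is pushed up against the length stop, and the tape, magnet and pot weren't touched; the force on the fingers peaked at a brief 36 N or so on the handle.

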